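# Pack the loose pieces of a casting pattern into their tray

## Task

Pack the four loose pieces of the pattern into the tray, each upright on its own painted outline, centred and in line with it: the collar on the round one, with the plug standing on the tile inside the collar's hole, the square block on the square one and the long rib on the long one. The solid disc and the short rib belong to another job: leave them and the brush where they are.

Things in the scene. Friction and masses are not known exactly. Their poses are not given: they have to be found in the camera images.
- collar_mid (a point): Loose, cream coloured resin, standing on the bench. Round collar (ring) to be packed: outer diameter 62 mm, open hole 44 mm, 24 mm high, 60 g. Point at its centre, half-way up; z up along the hole.
- plug_mid (a point): Loose, cream coloured resin, standing on the bench. Turned plug to be packed, standing upright, 60 mm tall in all, 50 g: round shank 26 mm in diameter for the lower 36 mm, and a wider round head 36 mm in diameter for the top 24 mm (the head's middle lies 18 mm above this point). Point at its centre, half-way up (30 mm above its foot); z up. Hold it by the head so that the fingers stay above the 24 mm high collar.
- block_mid (a point): Loose, cream coloured resin, standing on the bench. Square block to be packed: 40 x 40 mm, 30 mm high, 50 g, with one wooden pin (10 mm in diameter, 10 mm tall) in the middle of its top. Point at the block's centre, half-way up without the pin; x and y square to its sides.
- long_rib_mid (a point): Loose, cream coloured resin, standing on the bench. Long rib to be packed: 84 mm long (along its y), 22 mm wide (x), 30 mm high, 60 g, two wooden pins (10 mm in diameter, 10 mm tall) on top, 28 mm either side of the middle. Point at its centre, half-way up without the pins.
- short_rib_mid (a point): Loose, cream coloured resin, standing on the bench. Short rib, a look-alike that stays where it is: as the long rib but only 52 mm long (along its y), 22 mm wide, 30 mm high, its two pins 15 mm either side of the middle. Point at its centre, half-way up.
- disc_mid (a point): Loose, cream coloured resin, standing on the bench. Solid disc without a hole, a look-alike that stays where it is: diameter 62 mm, 24 mm high. Point at its centre, half-way up.
- round_place_top (a point): One of three fixed flat plywood tiles (90 mm in x, 115 mm in y, 95 mm apart in a row along x, any order) in a low fixed tray, with a round outline 70 mm in diameter painted solid dark on top. Point: middle of the outline, on the tile's top face, 12 mm above the bench. The tray's rim stands 3 mm above the tiles, 60 mm to the sides (y) and 65 mm beyond the middle of an end tile (x).
- square_place_top (a point): One of three fixed flat plywood tiles (90 mm in x, 115 mm in y, 95 mm apart in a row along x, any order) in a low fixed tray, with a square outline 48 x 48 mm (sides along x and y) painted solid dark on top. Point: middle of the outline, on the tile's top face, 12 mm above the bench. The tray's rim stands 3 mm above the tiles, 60 mm to the sides (y) and 65 mm beyond the middle of an end tile (x).
- long_place_top (a point): One of three fixed flat plywood tiles (90 mm in x, 115 mm in y, 95 mm apart in a row along x, any order) in a low fixed tray, with a long outline 92 mm (along y) by 30 mm (along x) painted solid dark on top. Point: middle of the outline, on the tile's top face, 12 mm above the bench. The tray's rim stands 3 mm above the tiles, 60 mm to the sides (y) and 65 mm beyond the middle of an end tile (x).
- brush_tip (a point): A wooden-handled bench brush, 200 mm long, lying loose at the right of the bench, near the robot; it stays where it is. 40 mm wide, 20 mm high. Point at the bristle end; x from handle to bristles.
Things that resemble listed ones, but are neither listed nor needed, are in the scene too. Leave any black or yellow look-alike of the part that bears collar_mid alone.

How it is judged:
By the outcome, as a careful person would: the job done as asked, in the order asked, and still so for the second after the job is handed in, with the robot touching nothing.
It also fails if it takes over 115 s, if anything falls off the work surface, if the arm or the gripper's body presses on something with over 40 N, if the wrist force passes 120 N, or if a joint passes its speed limit or range.

## Robot

A 6-joint arm with a two-finger parallel gripper is mounted at the origin on the work surface. World frame = base frame: x ahead of the robot, y to its left, z up, the work surface at z = 0. Lengths are in m, angles in rad, forces in N, time in s.
With the tool pointing down it reaches from about 0.35 to 0.975 m from the base axis. Payload 4.9 kg.
Tool frame: the origin (TCP) lies at the very end of the fingers, on their centre line; the grasp point (between the pads) lies 19 mm behind it; z points along the fingers, x is the direction in which the jaws open and shut, and the axes are right-handed (so a half turn about z gives the same grasp; the last joint's range is limited). The gripper opens to 85 mm and grips with 20 to 120 N. Pads are 22 mm wide; open, the fingers measure 114 mm over their backs; the gripper's body (76 mm by 85 mm) begins 54 mm behind the grasp point. The pads swing forward as they close: fully open they stand 13 mm farther back than shut.
Start: joints at [1.152, 0.053, 1.613, -0, 1.476, -0.119], TCP at [0.185, 0.597, 0.193] pointing down, gripper open.
Joint ranges: [-3.01, 3.01], [-1.01, 2.22], [0.06, 2.58], [-1.02, 4.17], [0.09, 2.62], [-3.14, 3.14]. Speed limits (rad/s): [2.57, 2.57, 3.14, 3.14, 3.14, 3.14].

## Interface

Orientations are given as a unit quaternion [w, x, y, z].
In Python, from plant import manip, imaging gives the robot as it stands.
- The arm moves only by the shell command python3 -m pendant 'ROWS'. ROWS is JSON, a list that holds one entry, the list of rows, each a list of 7 numbers: the turn, a rotation vector about the world's x, y, z in units of pi rad (1.0 is pi rad), then the shift along the world's x, y, z in units of 250 mm (1.0 is 250 mm), then the opening, from 0 (shut) to 1 (fully open). In form: [[[ax, ay, az, tx, ty, tz, claw], ...]]. A call has 1 to 20 rows; each row shifts and turns the commanded pose from where the row before left it; what a row does not reach is not made up. A row lasts 1/8 s, in which the tool goes at most 62.5 mm and 10.7 degrees, less where a joint would pass 70% of its speed; a pose out of reach is approached as far as the arm can. A call with a number of a shift or a turn outside -1 to 1 is refused whole. A call with a gripper value outside its range is refused whole. The fingers move at their own pace and stop on an object; the grip force is fixed at half the most. Time passes only in rows, so rows that do not move let the fingers close. It gives the time, the measured TCP pose, the force and the opening at its end, in the units of the state.
- manip.state(): the state, without advancing time (a new reading comes with each control period).
- imaging.grab_frame(name): name is "scene" or "top" or "wrist"; returns a dict with "frame" (420x560x3 uint8, blue, green, red), "mtx" (3x3 intrinsics, pixels), "world_to_cam" (4x4, takes a point from world to camera coordinates). Camera axes: x right, y down, z forward; pixel columns grow to the right and rows downward; lengths in m; the calibration is good to about 2 mm. A picture is of the moment at which its call begins. There is no depth.
- manip.job_done(): hands the job in, once; it reports no verdict.
The state is a dict: "time": time; "joint_pos": joint angles; "joint_vel": joint speeds; "joint_efforts": joint torques, N m; "tool_pos": TCP position; "tool_rot": TCP orientation; "contact_force": force on the tool from outside, world axes, zero at the start; "ft_torque": the same for the moment, N m; "gripper_width": opening from 0.0 (shut) to 1.0 (fully open).
Only numpy, scipy, OpenCV 4.12 (cv2) and the standard library are available. Lean on these libraries where they do the work, as an engineer would, in place of code of your own. Each camera call takes 0.05 s, during which the arm holds its last target. There are 200 camera calls.

## Working session

There is one attempt and no reset: what is moved stays moved. The work goes in short steps, Python scripts to look and compute and a shell command to move; the robot and the scene stay as the last step left them, time stands still between calls to the robot, and variables do not carry over. Pictures are saved under pics/ and viewed, about 12 in all and at most 16, crops included, and the job is handed in when it is done.

```bash
mkdir -p pics; ls; python3 - <<'E'
from plant import manip, imaging
import cv2
print(manip.state())
for n in ("scene","top"):
    f=imaging.grab_frame(n); cv2.imwrite(f"pics/{n}0.png",f["frame"]); print(n,f["mtx"].tolist(),f["world_to_cam"].round(4).tolist())
E
```

```text
pics
{'time': 0.0, 'joint_pos': array([ 1.15200513e+00,  5.33745444e-02,  1.61431430e+00,  8.36148637e-06,
        1.47598799e+00, -1.19012997e-01]), 'joint_vel': array([-0.00066634, -0.00061082,  0.00156149, -0.00050809, -0.00077479,
       -0.00124407]), 'joint_efforts': array([ 5.19209025e-04, -3.93695140e+01, -3.70168376e+01, -1.05462527e-04,
        7.18493204e-03, -1.43769881e-06]), 'tool_pos': array([0.18428307, 0.59647452, 0.19214001]), 'tool_rot': array([ 5.11004780e-04,  8.04769427e-01,  5.93586626e-01, -9.08212383e-04]), 'contact_force': array([-1.60894754,  0.57325627,  0.71732003]), 'ft_torque': array([ 0.02468539, -0.02613521, -0.02733891]), 'gripper_width': 0.998468691388134}
scene [[540.7080450223986, 0.0, 278.69788697722913], [0.0, 540.7080450223986, 215.31842243382863], [0.0, 0.0, 1.0]] [[-0.583, 0.8124, 0.0131, 0.2896], [0.6342, 0.4651, -0.6176, -0.273], [-0.5078, -0.3517, -0.7864, 1.5867], [0.0, 0.0, 0.0, 1.0]]
top [[448.15959134240467, 0.0, 278.1252942615803], [0.0, 448.15959134240467, 213.76106749903963], [0.0, 0.0, 1.0]] [[-0.0015, -0.9997, 0.023, -0.0091], [-0.9937, -0.0011, -0.1119, 0.4964], [0.1119, -0.023, -0.9935, 1.071], [0.0, 0.0, 0.0, 1.0]]
```

View pics/scene0.png

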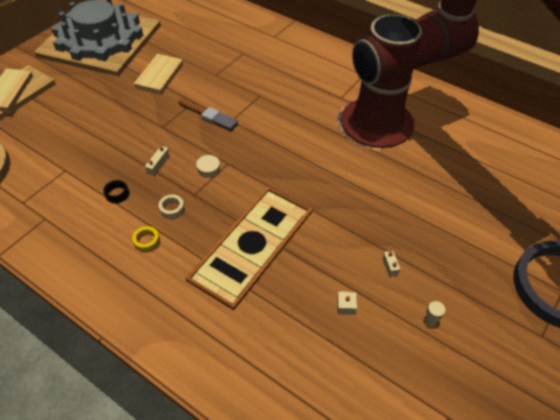

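View pics/top0.png

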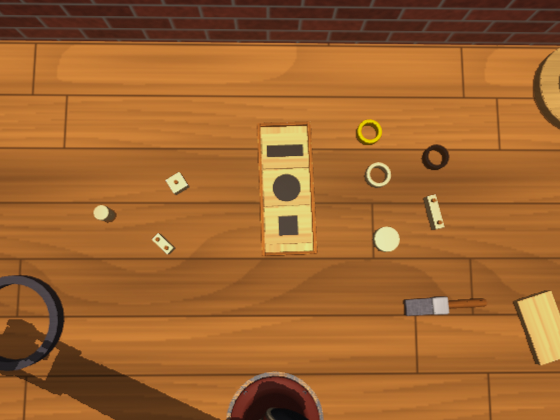

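Scene: cream ring (171,206), yellow ring (146,238), black ring (116,191), solid disc (208,165), ribs (157,159) and (391,262), block (347,302), plug (435,313). The tray runs from the square tile (273,216) through the round (252,243) to the long (229,270).
Top: cream ring (378,174), yellow (370,131), black (435,157), disc (387,239), rib (435,212), shorter rib (163,243), block (177,183), plug (102,213), square (288,226), round (287,187), long (285,151).

Possible mix-ups (top pixels): for the collar, yellow, black and the disc; I choose cream with a hole at (378,174). For the long rib, (435,212) or (163,243); I choose (435,212) and check its length.

```bash
cat > h.py <<'E'
import cv2, numpy as np
from plant import manip, imaging
def proj(f,p):
    c=f["world_to_cam"]@np.append(p,1); return (f["mtx"]@(c[:3]/c[2]))[:2]
def ray(f,u):
    W=f["world_to_cam"]; R=W[:3,:3]; o=-R.T@W[:3,3]
    d=R.T@np.linalg.inv(f["mtx"])@np.array([u[0],u[1],1.]); return o,d/np.linalg.norm(d)
def on(f,u,z):
    o,d=ray(f,u); return o+d*(z-o[2])/d[2]
def tri(f1,u1,f2,u2):
    (a,d),(b,e)=ray(f1,u1),ray(f2,u2)
    s=np.linalg.lstsq(np.c_[d,-e],b-a,rcond=None)[0]
    p,q=a+s[0]*d,b+s[1]*e; return (p+q)/2,np.linalg.norm(p-q)
def blobs(mask,amin=60,amax=20000):
    n,l,st,c=cv2.connectedComponentsWithStats(mask.astype(np.uint8))
    return [(c[i],int(st[i,4]),l==i) for i in range(1,n) if amin<st[i,4]<amax]
def cream(im,smax=95,vmin=150):
    h=cv2.cvtColor(im,cv2.COLOR_BGR2HSV); return (h[...,1]<smax)&(h[...,2]>vmin)
def dark(im,v=60): return im.max(2)<v
E
python3 - <<'E'
from h import *
F={n:imaging.grab_frame(n) for n in("scene","top")}
px={"top":dict(ring=(378,164),disc=(387,239),ribR=(435,212),ribL=(155,238),block=(172,180),plug=(101,212),tile=(275,210)),
"scene":dict(disc=(208,163),block=(342,297),plug=(436,309),tile=(262,216))}
for n,f in F.items():
    h=cv2.cvtColor(f["frame"],cv2.COLOR_BGR2HSV)
    for k,(u,v) in px[n].items(): print(n,k,h[v,u])
    for c,a,m in blobs(cream(f["frame"]),40,3000):
        r=cv2.minAreaRect(np.argwhere(m)[:,::-1].astype(np.float32)); print(' cream',c.round(1),a,np.round(r[1],1),round(r[2]),on(f,c,.03).round(3))
    for c,a,m in blobs(dark(f["frame"]),100,2000): print(' dark',c.round(1),a,on(f,c,.012).round(3))
f=F["top"]["frame"]
a=cv2.resize(f[140:270,340:470],(520,520),interpolation=cv2.INTER_CUBIC); 
b=cv2.resize(f[160:260,85:195],(280,255));c=cv2.copyMakeBorder(b,0,265,0,0,cv2.BORDER_CONSTANT)
cv2.imwrite("pics/crop1.png",np.hstack([a,c]))
E
```

```text
scene disc [ 22  88 217]
scene block [ 22  88 221]
scene plug [ 22  87 217]
scene tile [ 23 122 148]
 cream [210.2 111.9] 104 [12.5  9.8] 27 [ 0.281 -0.398  0.03 ]
 cream [156.3 157.8] 95 [ 5.9 24.7] 39 [ 0.507 -0.395  0.03 ]
 cream [207.6 163.6] 251 [15. 19.] 90 [ 0.443 -0.272  0.03 ]
 cream [390.7 261.2] 80 [19.7  7.7] 70 [0.429 0.27  0.03 ]
 cream [346.3 300.6] 202 [15. 16.] 90 [0.578 0.24  0.03 ]
 cream [436.2 308.7] 147 [12. 13.] 90 [0.48  0.409 0.03 ]
 dark [96.6 30.2] 716 [ 0.177 -0.99   0.012]
 dark [107.7  49.1] 447 [ 0.23  -0.881  0.012]
 dark [116.  191.3] 349 [ 0.645 -0.41   0.012]
 dark [514.9 219.3] 115 [0.122 0.459 0.012]
 dark [273.6 216.1] 211 [ 0.471 -0.035  0.012]
 dark [251.5 242. ] 436 [ 0.566 -0.031  0.012]
 dark [545.9 249.4] 369 [0.166 0.552 0.012]
 dark [228.2 269.9] 313 [ 0.661 -0.026  0.012]
 dark [533.  300.4] 713 [0.321 0.575 0.012]
 dark [ 87.2 366. ] 162 [ 1.01  -0.113  0.012]
 dark [114.6 375.9] 516 [ 0.992 -0.053  0.012]
 dark [154.3 397.2] 560 [0.977 0.042 0.012]
 dark [136.5 412.2] 106 [1.018 0.035 0.012]
top ring [ 28  70 229]
top disc [ 29  67 230]
top ribR [ 26  78 229]
top ribL [ 21 107 207]
top block [ 29  70 229]
top plug [ 26  79 229]
top tile [ 26 113 230]
 cream [378.  174.3] 170 [22. 22.] 90 [ 0.595 -0.258  0.03 ]
 cream [176.3 182.2] 241 [15.7 16.3] 58 [0.574 0.241 0.03 ]
 cream [434.6 211.3] 225 [33.2  8.7] 76 [ 0.503 -0.395  0.03 ]
 cream [100.8 212. ] 149 [12. 13.] 90 [0.5   0.421 0.03 ]
 cream [386.4 238.7] 478 [24.  23.3] 45 [ 0.435 -0.274  0.03 ]
 cream [162.5 243.3] 157 [20.5  8.5] 45 [0.424 0.27  0.03 ]
 cream [440.6 305.4] 246 [16. 15.] 90 [ 0.274 -0.401  0.03 ]
 dark [434.9 157.2] 295 [ 0.643 -0.409  0.012]
 dark [ 38.2 334.7] 925 [0.207 0.564 0.012]
 dark [ 81.6 375.4] 134 [0.113 0.456 0.012]
 dark [275.5 405.5] 1613 [ 0.04  -0.003  0.012]
```

View pics/crop1.png

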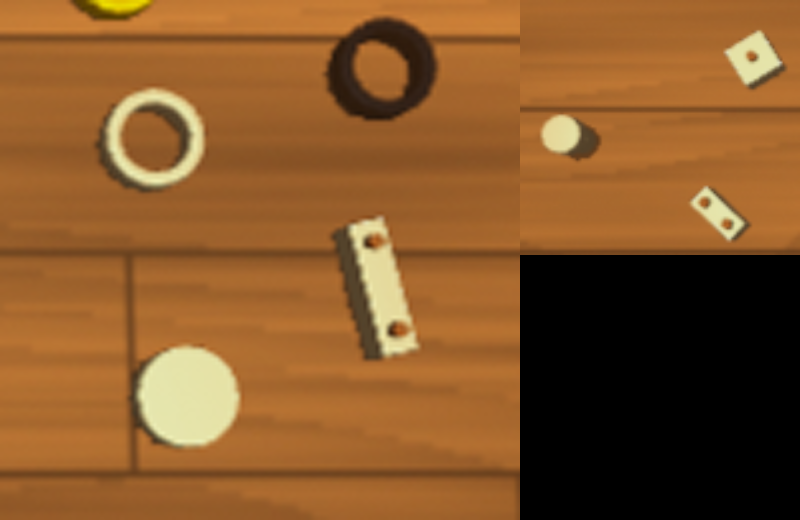

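The crop settles it. The cream ring at (378,174) has an open hole, the disc at (387,239) is solid, and the rib at (435,212) is about 80 mm long against about 50 mm for the one at (163,243). Next I triangulate heights.

```bash
python3 - <<'E'
from h import *
S,T=[imaging.grab_frame(n) for n in("scene","top")]
def cen(f,u,r,kind):
    im=f["frame"]; u=np.array(u); y,x=np.mgrid[:420,:560]
    m=(cream(im,105,150) if kind=="c" else dark(im,75))&(np.hypot(x-u[0],y-u[1])<r)
    m=max(blobs(m,20),key=lambda b:b[1])[2].astype(np.uint8)
    c,_=cv2.findContours(m,cv2.RETR_EXTERNAL,cv2.CHAIN_APPROX_NONE)
    M=cv2.moments(cv2.drawContours(np.zeros_like(m),c,-1,1,-1),True); return M["m10"]/M["m00"],M["m01"]/M["m00"],M["m00"]
for k,s,t,r,kind,z in [("collar",(171,205),(378,174),16,"c",.024),("plug",(436,309),(101,212),14,"c",.06),("block",(346,300),(176,182),16,"c",.03),("rib",(156,158),(435,211),22,"c",.03),
  ("round",(251,242),(287,187),20,"d",.012),("square",(273,216),(288,226),16,"d",.012),("long",(228,270),(285,151),24,"d",.012)]:
    a=cen(S,s,r,kind);b=cen(T,t,r,kind)
    p,g=tri(S,a[:2],T,b[:2]); print(k,np.round(a,1),np.round(b,1),'tri',p.round(4),'gap',round(g,4),'top@z',on(T,b[:2],z)[:2].round(4),'scene@z',on(S,a[:2],z)[:2].round(4))
W=imaging.grab_frame("wrist"); cv2.imwrite("pics/w0.png",W["frame"]); s=manip.state()
print(ray(W,(280,210)), s["tool_pos"])
E
```

```text
collar [170.5 204.1 344. ] [378.3 174.1 443. ] tri [ 0.598  -0.2613  0.0206] gap 0.0017 top@z [ 0.5969 -0.2597] scene@z [ 0.6    -0.2599]
plug [436.4 308.5 176. ] [100.9 212.1 159. ] tri [0.4967 0.4104 0.0576] gap 0.0007 top@z [0.4963 0.4099] scene@z [0.4984 0.4102]
block [346.6 299.9 277. ] [176.2 182.2 264. ] tri [0.5747 0.2404 0.0281] gap 0.0022 top@z [0.5738 0.241 ] scene@z [0.5763 0.2399]
rib [156.  157.7 135. ] [435.  211.2 261. ] tri [ 0.5042 -0.3992  0.0251] gap 0.0019 top@z [ 0.5031 -0.3965] scene@z [ 0.5074 -0.3963]Traceback (most recent call last):
  File "<stdin>", line 11, in <module>
  File "<stdin>", line 6, in cen
ValueError: max() iterable argument is empty
```

```bash
python3 - <<'E'
from h import *
S,T=[imaging.grab_frame(n) for n in("scene","top")]
def cen(f,u,r,v):
    y,x=np.mgrid[:420,:560]
    m=dark(f["frame"],v)&(np.hypot(x-u[0],y-u[1])<r)
    return max(blobs(m,20),key=lambda b:b[1])[:2]
print(T["frame"][187,287],T["frame"][187,270])
for k,s,t,r in [("round",(251,242),(287,187),20),("square",(273,216),(288,226),16),("long",(228,270),(285,151),24)]:
    a=cen(S,s,r,80);b=cen(T,t,r,110); p,g=tri(S,a[0],T,b[0]); print(k,a[1],b[1],p.round(4),round(g,4),on(T,b[0],.012).round(4),on(S,a[0],.012).round(4))
W=imaging.grab_frame("wrist"); s=manip.state()
print(W["mtx"].tolist(),[v.round(3) for v in ray(W,(280,210))], s["tool_pos"],W["world_to_cam"].round(3).tolist())
E
python3 -m pendant '[[[0,0,0.04,0.1,-0.22,0.05,1],[0,0,0.04,0.1,-0.22,0.05,1],[0,0,0,0.1,-0.22,0.05,1],[0,0,0,0.1,-0.22,0.05,1],[0,0,0,0.1,-0.22,0.05,1],[0,0,0,0.1,-0.22,0.05,1],[0,0,0,0.12,-0.22,0,1],[0,0,0,0.12,-0.22,0,1],[0,0,0,0.12,-0.22,0,1],[0,0,0,0.12,-0.22,0,1],[0,0,0,0.12,-0.22,0,1],[0,0,0,0,0,0,1]]]'
```

```text
[57 68 80] [118 208 231]
round 456 559 [ 0.5652 -0.0303  0.0113] 0.0017 [ 0.5646 -0.0295  0.012 ] [ 0.5659 -0.0308  0.012 ]
square 226 337 [ 0.4699 -0.0341  0.0116] 0.0023 [ 0.4693 -0.0331  0.012 ] [ 0.4707 -0.0349  0.012 ]
long 346 385 [ 0.6599 -0.026   0.0115] 0.002 [ 0.6593 -0.0251  0.012 ] [ 0.6606 -0.0267  0.012 ]
[[365.2584604917553, 0.0, 279.1987032527177], [0.0, 365.2584604917553, 207.80264095344972], [0.0, 0.0, 1.0]] [array([0.119, 0.618, 0.374]), array([ 0.263, -0.08 , -0.961])] [0.18456748 0.59706893 0.19328689] [[0.295, 0.955, -0.001, -0.625], [0.92, -0.284, 0.269, -0.035], [0.257, -0.081, -0.963, 0.38], [0.0, 0.0, 0.0, 1.0]]
time: 1.95
tool_pos: [0.485, -0.0106, 0.2679]
tool_rot: [-0.0, 0.726, 0.688, -0.001]
contact_force: [-0.7, 0.1, 0.3]
gripper_width: 0.997
```

```bash
python3 - <<'E'
from h import *
W=imaging.grab_frame("wrist"); cv2.imwrite("pics/w1.png",W["frame"])
print(proj(W,[.565,-.03,.012]))
for k,p in dict(round=(.565,-.030),square=(.47,-.034),long=(.66,-.026)).items():
    u=proj(W,[*p,.012]).round().astype(int); print(k,u,W["frame"][u[1],u[0]])
    for c,a,m in blobs(dark(W["frame"],100),300,9000):
        if m[u[1],u[0]]:
            c_,_=cv2.findContours(m.astype(np.uint8),0,cv2.CHAIN_APPROX_NONE)
            q=np.array([on(W,v,.012)[:2] for v in c_[0][:,0]],np.float32)*1000
            r=cv2.minAreaRect(q); print(np.round(r[0],1),np.round(r[1],1),round(r[2],2),'centroid',on(W,c,.012).round(4))
E
```

```text
[267.0334033  228.83794398]
round [267 229] [63 59 64]
[565.4 -28.8] [68. 68.] 85.27 centroid [ 0.565 -0.029  0.012]
square [259 154] [36 31 42]
[470.2 -32.5] [48.4 47.9] 2.14 centroid [ 0.4701 -0.0323  0.012 ]
long [275 296] [36 35 43]
[660.4 -24.9] [29.6 91.3] 2.42 centroid [ 0.6604 -0.025   0.012 ]
```

View pics/w1.png

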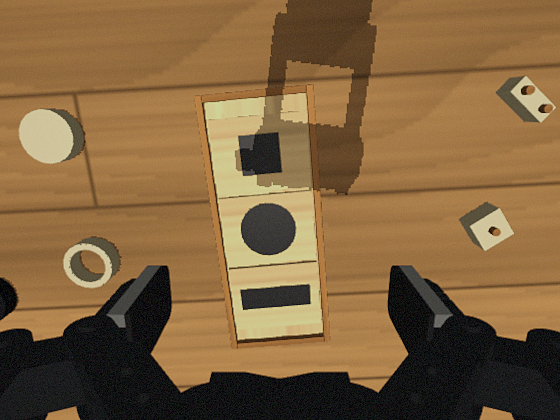

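The wrist view shows the tray clear and turned about 2.3°: square (259,154), round (268,229), long (275,297). Its measurements agree with the two-view ones to 1–2 mm. Now to the collar.

```bash
python3 -m pendant '[[[0,0,0,0.06,-0.2,-0.05,1],[0,0,0,0.06,-0.2,-0.05,1],[0,0,0,0.06,-0.2,-0.05,1],[0,0,0,0.06,-0.2,-0.05,1],[0,0,0,0.06,-0.2,-0.05,1],[0,0,0,0,0,0,1],[0,0,0,0,0,0,1]]]'
cat >> h.py <<'E'
def look(kind,p,z,name=None,smax=105,vmin=150):
    """wrist: cream blob nearest to p, its outline cast on height z (mm, deg)"""
    W=imaging.grab_frame("wrist")
    if name: cv2.imwrite(f"pics/{name}.png",W["frame"])
    bs=blobs(cream(W["frame"],smax,vmin),150)
    u=proj(W,[*p,z]); b=min(bs,key=lambda b:np.hypot(*(b[0]-u)))
    c,_=cv2.findContours(b[2].astype(np.uint8),cv2.RETR_CCOMP,cv2.CHAIN_APPROX_NONE)
    c=max(c,key=len)[:,0]
    q=np.array([on(W,v,z)[:2] for v in c],np.float32)*1000
    if kind=="round":
        e=cv2.fitEllipse(q); return np.round(e[0],1),np.round(e[1],1),u.round(),b[0].round()
    r=cv2.minAreaRect(q); return np.round(r[0],1),np.round(r[1],1),round(r[2],1),u.round(),b[0].round()
E
python3 - <<'E'
from h import *
print(look("round",(.598,-.26),.024,"w2")); print(look("rect",(.504,-.397),.03))
W=imaging.grab_frame("wrist")
h=cv2.cvtColor(W["frame"],cv2.COLOR_BGR2HSV);u=proj(W,[.598+.0265,-.26,.024]).astype(int);print(h[u[1],u[0]])
E
```

```text
time: 2.88
tool_pos: [0.5594, -0.2557, 0.2062]
tool_rot: [-0.0, 0.724, 0.69, 0.0]
contact_force: [0.3, 1.1, -0.3]
gripper_width: 0.999
(array([ 599.1, -260.2]), array([52.5, 56.6]), array([276., 213.]), array([273., 219.]))
(array([ 503.3, -396.8]), array([84.3, 22.1]), 12.9, array([128., 127.]), array([128., 124.]))
[ 28  48 216]
```

View pics/w2.png

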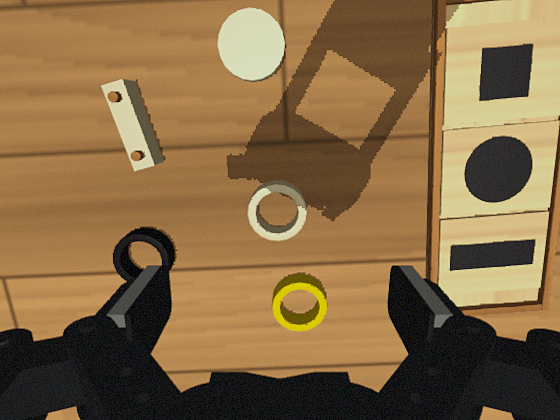

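```bash
python3 - <<'E'
from h import *
for s,v in((105,80),(125,70),(90,90)): print(look("round",(.598,-.26),.024,None,s,v))
E
```

```text
(array([ 595.8, -259.3]), array([60.3, 64.7]), array([276., 212.]), array([277., 210.]))
(array([ 595.8, -259.3]), array([60.7, 65.5]), array([276., 213.]), array([277., 210.]))
(array([ 596.1, -259.2]), array([59.8, 63.5]), array([277., 213.]), array([277., 211.]))
```

```bash
python3 -m pendant '[[[0,0,0,0.15,-0.016,-0.1,1],[0,0,0.015,0,0,-0.15,1],[0,0,0,0,0,-0.15,1],[0,0,0,0,0,-0.15,1],[0,0,0,0,0,-0.15,1],[0,0,0,0,0,-0.07,1],[0,0,0,0,0,-0.03,1],[0,0,0,0,0,0,1]]]'
```

```text
time: 4.18
tool_pos: [0.5973, -0.2615, 0.0068]
tool_rot: [0.001, 0.708, 0.707, 0.0]
contact_force: [0.2, -1.1, -0.4]
gripper_width: 1.0
```

```bash
python3 -m pendant '[[[0,0,0,0,0.007,-0.02,1],[0,0,0,0,0,0,0.75],[0,0,0,0,0,0,0.5],[0,0,0,0,0,0,0.2],[0,0,0,0,0,0,0],[0,0,0,0,0,0,0],[0,0,0,0,0,0,0],[0,0,0,0,0,0,0]]]'
```

```text
time: 5.18
tool_pos: [0.5967, -0.2595, 0.0009]
tool_rot: [-0.0, 0.708, 0.707, -0.0]
contact_force: [-0.4, 0.3, 0.0]
gripper_width: 0.002
```

```bash
python3 - <<'E'
from h import *
W=imaging.grab_frame("wrist")["frame"]; S=imaging.grab_frame("scene")["frame"]
cv2.imwrite("pics/v3.png",np.hstack([cv2.resize(W,(400,300)),cv2.resize(S[150:270,100:260],(400,300))]))
E
```

```text
(no output)
```

View pics/v3.png

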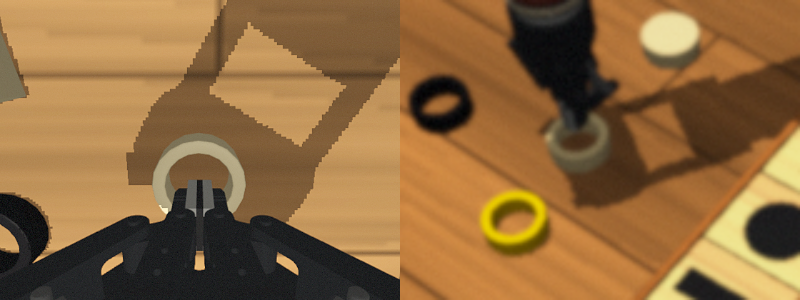

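```bash
python3 - <<'E'
from h import *
print(look("round",(.597,-.26),.024,None,105,80))
S=imaging.grab_frame("scene")
print([proj(S,p).round(1) for p in ([.597,-.26,.024],[.5967,-.2595,.001],[.5967,-.2595,.019])])
W=imaging.grab_frame("wrist")
print([proj(W,p).round(1) for p in ([.597,-.26,.024],[.5967,-.2595,.001],[.5967,-.2595,.019])])
for u in ((279,252),): print(on(W,u,.024))
E
```

```text
(array([ 607., -264.]), array([ 6.8, 32.9]), array([276., 259.]), array([268., 274.]))
[array([171.3, 203.3]), array([172.8, 209.1]), array([171.8, 204.6])]
[array([276.3, 258.5]), array([277.7, 240.4]), array([277.5, 253.8])]
[ 0.59372855 -0.25874621  0.024     ]
```

The wrist view shows the fingers shut, apparently above or in the hole, and the ring has not moved. The tips passed over the collar, so they stand higher than the reported TCP. I'll probe gently downward inside the hole to find where contact begins.

```bash
python3 -m pendant '[[[0,0,0,0,0,-0.012,0],[0,0,0,0,0,-0.012,0],[0,0,0,0,0,0,0]]]'; python3 -m pendant '[[[0,0,0,0,0,-0.012,0],[0,0,0,0,0,0,0]]]'
```

```text
time: 5.8
tool_pos: [0.5963, -0.2592, -0.0057]
tool_rot: [-0.0, 0.708, 0.707, -0.0]
contact_force: [0.1, 0.7, -0.6]
gripper_width: 0.004
time: 6.05
tool_pos: [0.5965, -0.2594, -0.0085]
tool_rot: [-0.0, 0.708, 0.707, -0.0]
contact_force: [-0.7, -0.5, 0.6]
gripper_width: -0.003
```

```bash
python3 -m pendant '[[[0,0,0,0,0,-0.012,0],[0,0,0,0,0,0,0]]]'; python3 -m pendant '[[[0,0,0,0,0,-0.01,0],[0,0,0,0,0,0,0]]]' | sed -n 2,4p;  python3 -m pendant '[[[0,0,0,0,0,-0.008,0],[0,0,0,0,0,0,0]]]' | sed -n 2,4p
```

```text
time: 6.3
tool_pos: [0.5965, -0.2593, -0.0115]
tool_rot: [-0.0, 0.708, 0.707, -0.0]
contact_force: [-1.5, -1.1, 0.3]
gripper_width: 0.003
tool_pos: [0.5965, -0.2594, -0.0139]
tool_rot: [-0.0, 0.708, 0.707, -0.0]
contact_force: [-0.1, -0.1, 0.2]
tool_pos: [0.5965, -0.2594, -0.0158]
tool_rot: [-0.0, 0.708, 0.707, -0.0]
contact_force: [0.1, -0.8, 0.0]
```

```bash
for i in 1; do python3 -m pendant '[[[0,0,0,0,0,-0.008,0],[0,0,0,0,0,0,0]]]' | sed -n '2p;4p'; python3 -m pendant '[[[0,0,0,0,0,-0.006,0],[0,0,0,0,0,0,0]]]' | sed -n '2p;4p'; done
python3 - <<'E'
from h import *
W=imaging.grab_frame("wrist")["frame"]; cv2.imwrite("pics/v4.png",W)
E
```

```text
tool_pos: [0.5965, -0.2594, -0.0179]
contact_force: [-0.4, -0.3, -0.5]
tool_pos: [0.5966, -0.2594, -0.0193]
contact_force: [-0.7, -0.2, 0.1]
```

View pics/v4.png

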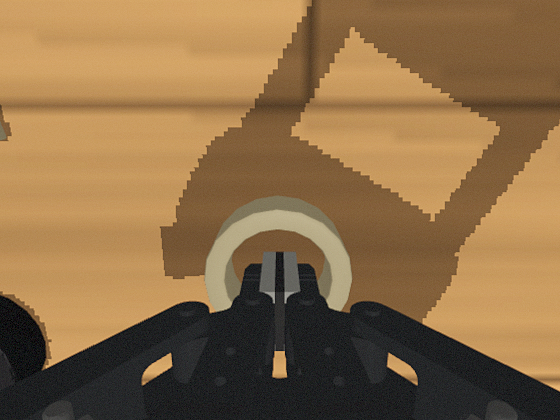

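The tips show at (280,252), which suggests they are about 20–30 mm above the reported TCP. I keep probing down in small steps.

```bash
python3 -m pendant '[[[0,0,0,0,0,-0.008,0],[0,0,0,0,0,0,0]]]' | sed -n '2p;4p'; python3 -m pendant '[[[0,0,0,0,0,-0.008,0],[0,0,0,0,0,0,0]]]' | sed -n '2p;4p'; python3 -m pendant '[[[0,0,0,0,0,-0.006,0],[0,0,0,0,0,0,0]]]' | sed -n '2p;4p'
```

```text
tool_pos: [0.5965, -0.2594, -0.0214]
contact_force: [-0.1, -0.2, 0.1]
tool_pos: [0.5965, -0.2594, -0.0234]
contact_force: [0.8, -0.3, 1.3]
tool_pos: [0.5966, -0.2594, -0.0247]
contact_force: [-0.5, -0.0, -0.7]
```

```bash
python3 -m pendant '[[[0,0,0,0,0,-0.006,0],[0,0,0,0,0,0,0]]]' | sed -n '2p;4p'; python3 -m pendant '[[[0,0,0,0,0,-0.006,0],[0,0,0,0,0,0,0]]]' | sed -n '2p;4p'; python3 -m pendant '[[[0,0,0,0,0,-0.006,0],[0,0,0,0,0,0,0]]]' | sed -n '2p;4p'
```

```text
tool_pos: [0.5966, -0.2594, -0.0263]
contact_force: [-0.5, -0.5, 0.5]
tool_pos: [0.5966, -0.2594, -0.0278]
contact_force: [0.5, 0.2, 0.2]
tool_pos: [0.5966, -0.2594, -0.0293]
contact_force: [0.4, -0.2, 0.1]
```

```bash
python3 - <<'E'
from h import *
for n in("scene","top"):
    f=imaging.grab_frame(n); print(n,proj(f,[.5966,-.2594,0]).round(1), proj(f,[.5966,-.2594,.1]).round(1))
    if n=="scene": cv2.imwrite("pics/v5.png",cv2.resize(f["frame"][130:240,110:230],(600,550),interpolation=cv2.INTER_CUBIC))
E
```

```text
scene [172.9 209.3] [167.1 183.2]
top [375.9 176.1] [386.1 167.7]
```

View pics/v5.png

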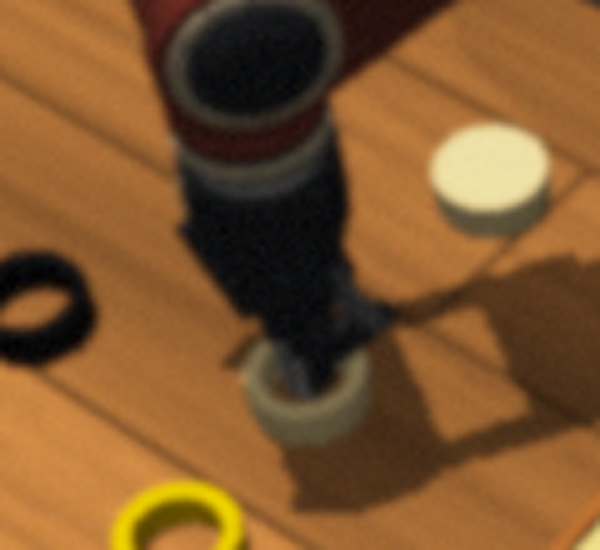

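```bash
for k in 1; do python3 -m pendant '[[[0,0,0,0,0,-0.006,0],[0,0,0,0,0,0,0]]]' | sed -n '2p;4p'; python3 -m pendant '[[[0,0,0,0,0,-0.006,0],[0,0,0,0,0,0,0]]]' | sed -n '2p;4p'; python3 -m pendant '[[[0,0,0,0,0,-0.006,0],[0,0,0,0,0,0,0]]]' | sed -n '2p;4p'; done
```

```text
tool_pos: [0.5966, -0.2594, -0.0308]
contact_force: [0.2, 0.3, -0.6]
tool_pos: [0.5966, -0.2594, -0.0323]
contact_force: [-0.1, 0.4, 0.0]
tool_pos: [0.5966, -0.2594, -0.0338]
contact_force: [-0.3, -0.0, 0.3]
```

```bash
for k in 1; do python3 -m pendant '[[[0,0,0,0,0,-0.006,0],[0,0,0,0,0,0,0]]]' | sed -n '2p;4p'; python3 -m pendant '[[[0,0,0,0,0,-0.006,0],[0,0,0,0,0,0,0]]]' | sed -n '2p;4p'; python3 -m pendant '[[[0,0,0,0,0,-0.006,0],[0,0,0,0,0,0,0]]]' | sed -n '2p;4p'; done
```

```text
tool_pos: [0.5966, -0.2594, -0.0353]
contact_force: [0.0, 0.1, 0.0]
tool_pos: [0.5966, -0.2594, -0.0368]
contact_force: [0.2, -1.0, 0.3]
tool_pos: [0.5969, -0.2596, -0.0378]
contact_force: [-0.2, 0.2, 2.4]
```

Contact comes at a reported z of about −0.037, so the shut tips are roughly 37 mm above the reported TCP. From here on I use tip z = reported + 0.037. Now I rise clear of the ring, open, come down and grip.

```bash
python3 -m pendant '[[[0,0,0,0,0,0.1,0],[0,0,0,0,0,0.1,0],[0,0,0,0,0,0.04,0],[0,0,0,0,0,0,1],[0,0,0,0,0,0,1],[0,0,0,0,0,0,1],[0,0,0,0,0,0,1],[0,0,0,0,0,-0.1,1],[0,0,0,0,0,-0.1,1],[0,0,0,0,0,-0.032,1],[0,0,0,0,0,0,0.6],[0,0,0,0,0,0,0.3],[0,0,0,0,0,0,0],[0,0,0,0,0,0,0],[0,0,0,0,0,0,0],[0,0,0,0,0,0,0],[0,0,0,0,0,0,0]]]'; python3 -c "
from h import *;print(look('round',(.597,-.26),.024,None,105,80))"
```

```text
time: 12.58
tool_pos: [0.5976, -0.2599, -0.0349]
tool_rot: [0.001, 0.708, 0.707, 0.0]
contact_force: [-0.7, 0.6, 5.7]
gripper_width: 0.686
(array([ 595.5, -259. ]), array([59.4, 66.4]), array([277., 295.]), array([279., 289.]))
```

```bash
python3 -m pendant '[[[0,0,0,0,0,0.12,0],[0,0,0,0,0,0.14,0],[0,0,0,-0.026,0.18,0,0],[0,0,0,-0.025,0.18,0,0],[0,0,0,-0.025,0.18,0,0],[0,0,0,-0.025,0.19,0,0],[0,0,0,-0.025,0.19,0,0],[0,0,0,0,0,0,0],[0,0,0,0,0,0,0]]]'; python3 - <<'E'
from h import *
z=manip.state()["tool_pos"][2]; print(z)
for v in (80,130): print(look('round',(.565,-.029),.024+z+.0355,"w6",105,v))
E
```

```text
time: 13.75
tool_pos: [0.565, -0.0297, 0.0285]
tool_rot: [-0.0, 0.707, 0.707, -0.0]
contact_force: [0.6, -0.1, -0.9]
gripper_width: 0.694
0.028500579853454264
(array([568.1, -28.9]), array([68. , 75.4]), array([279., 297.]), array([277., 295.]))
(array([570.2, -29.6]), array([66.6, 70.1]), array([280., 297.]), array([276., 300.]))
```

View pics/w6.png

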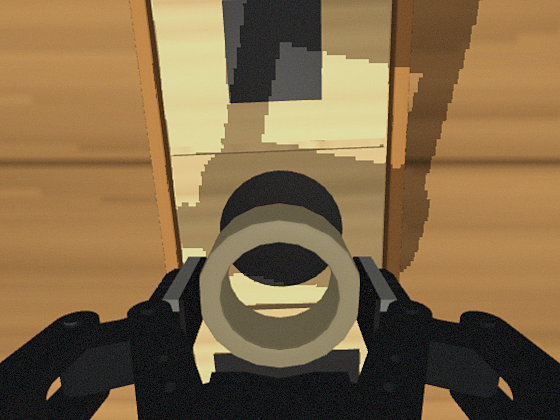

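The collar is held level, its top face spanning u 200–359, v 203–367, centre about (279.5,285). The dark round shows above it at (281,228).

```bash
python3 - <<'E'
from h import *
W=imaging.grab_frame("wrist"); z=.0874
for u in((279.5,285),(200,285),(359,285),(279.5,203),(279.5,367)): print(u,on(W,u,z).round(4))
im=W["frame"]; m=dark(im,100); 
print([ (b[0].round(1),b[1]) for b in blobs(m,300)])
print(proj(W,[.565,-.029,.012]), proj(W,[.565,-.0295,z]))
# inner-left/right ring edges at rows near centre
h=cv2.cvtColor(im,cv2.COLOR_BGR2HSV); print(h[230,300],h[275,207],h[345,300],h[310,245])
E
```

```text
(279.5, 285) [ 0.5607 -0.0295  0.0874]
(200, 285) [ 0.5606 -0.0588  0.0874]
(359, 285) [ 5.607e-01 -2.000e-04  8.740e-02]
(279.5, 203) [ 0.5294 -0.0294  0.0874]
(279.5, 367) [ 0.5964 -0.0296  0.0874]
[(array([273.2,  49.4]), 9621), (array([418.1, 158.7]), 495), (array([282.4, 198.6]), 4062), (array([280.2, 263.8]), 2904), (array([288.1, 309.9]), 1460)]
[280.47152245 229.45181978] [279.51609074 295.51330755]
[ 23  74 155] [ 21  76 147] [ 21  76 101] [ 20  76 104]
```

```bash
python3 - <<'E'
from h import *
W=imaging.grab_frame("wrist"); im=cv2.GaussianBlur(W["frame"],(3,3),0)
h=cv2.cvtColor(im,cv2.COLOR_BGR2HSV); print(h[200:300:8,215].tolist()); print("col280",h[195:240:4,280].tolist(),h[340:380:4,280].tolist())
m=(h[...,1]<92)&(h[...,2]>125)&(h[...,2]<185); b=max(blobs(m,300),key=lambda b:b[1]); print(b[0],b[1])
ys,xs=np.nonzero(b[2]); print(xs.min(),xs.max(),ys.min(),ys.max())
c,_=cv2.findContours(b[2].astype(np.uint8),cv2.RETR_CCOMP,cv2.CHAIN_APPROX_NONE)
for k in sorted(c,key=len)[-2:]:
    for z in(.080,.0874):
        e=cv2.fitEllipse(np.array([on(W,v,z)[:2] for v in k[:,0]],np.float32)*1000); print(len(k),z,np.round(e[0],1),np.round(e[1],1))
cv2.imwrite("pics/m6.png",b[2].astype(np.uint8)*255)
E
```

```text
[[18, 115, 160], [18, 112, 160], [18, 113, 156], [19, 109, 164], [19, 110, 164], [19, 107, 134], [21, 79, 113], [22, 77, 149], [22, 74, 149], [22, 75, 150], [22, 75, 150], [22, 75, 150], [22, 77, 149]]
col280 [[30, 13, 38], [15, 13, 40], [24, 67, 72], [22, 78, 101], [22, 78, 102], [23, 78, 101], [21, 81, 107], [22, 69, 156], [22, 70, 156], [22, 73, 154], [22, 74, 152], [23, 75, 150]] [[21, 79, 100], [22, 80, 99], [22, 83, 105], [22, 70, 152], [22, 73, 150], [23, 76, 148], [22, 75, 146], [20, 36, 63], [165, 11, 47], [20, 16, 48]]
[279.00619343 290.74273464] 8396
200 358 220 366
326 0.08 [570.2 -29.7] [47.5 47.7]
326 0.0874 [566.  -29.7] [44.8 45. ]
442 0.08 [570.1 -29.8] [63.2 63.8]
442 0.0874 [565.9 -29.7] [59.6 60.1]
```

```bash
python3 -m pendant '[[[0,0,0,0,0.002,-0.1,0],[0,0,0,0,0,-0.06,0],[0,0,0,0,0,-0.03,0],[0,0,0,0,0,-0.012,0],[0,0,0,0,0,0,0]]]'
```

```text
time: 14.58
tool_pos: [0.5655, -0.0291, -0.0213]
tool_rot: [0.0, 0.708, 0.707, 0.0]
contact_force: [-0.2, 0.6, -0.5]
gripper_width: 0.687
```

```bash
python3 -m pendant '[[[0,0,0,0,0,-0.006,0],[0,0,0,0,0,0,0]]]'|sed -n '2p;4p';python3 -m pendant '[[[0,0,0,0,0,-0.004,0],[0,0,0,0,0,0,0]]]'|sed -n '2p;4p'
```

```text
tool_pos: [0.5655, -0.029, -0.0227]
contact_force: [0.2, -0.2, -0.3]
tool_pos: [0.5655, -0.029, -0.0229]
contact_force: [-2.9, -0.3, 5.8]
```

```bash
python3 -m pendant '[[[0,0,0,0,0,0,0.8],[0,0,0,0,0,0,1],[0,0,0,0,0,0,1],[0,0,0,0,0,0.1,1],[0,0,0,0,0,0.2,1],[0,0,0,-0.1,0,0.2,1],[0,0,0,-0.1,0,0.1,1],[0,0,0,0,0,0,1],[0,0,0,0,0,0,1]]]'; python3 - <<'E'
from h import *
W=imaging.grab_frame("wrist"); cv2.imwrite("pics/w7.png",W["frame"]); im=cv2.GaussianBlur(W["frame"],(3,3),0)
print(proj(W,[.565,-.029,.036]))
u=proj(W,[.565-.0265,-.029,.036]).astype(int); h=cv2.cvtColor(im,cv2.COLOR_BGR2HSV); print(h[u[1],u[0]],proj(W,[.565,-.0605,.036]),proj(W,[.565,.0025,.036]))
d=dark(W["frame"],100)
for b in blobs(d,60): print(b[0].round(1),b[1],on(W,b[0],.012).round(4))
E
```

```text
time: 16.2
tool_pos: [0.515, -0.0289, 0.1246]
tool_rot: [-0.001, 0.708, 0.707, -0.0]
contact_force: [-0.2, -0.0, -0.2]
gripper_width: 0.997
[278.25005295 260.00972371]
[ 23  73 144] [238.74616434 260.04907281] [317.76423765 259.97036435]
[391.1  71.5] 78 [0.4217 0.0565 0.012 ]
[ 3.8 98.7] 389 [ 0.441  -0.2402  0.012 ]
[385.7 118.9] 777 [0.4565 0.0551 0.012 ]
[273.7 136.5] 3698 [ 0.47   -0.0325  0.012 ]
[372.1 188.8] 1537 [0.5123 0.0482 0.012 ]
[278.3 226.1] 1221 [ 0.5446 -0.029   0.012 ]
[279.  260.7] 2152 [ 0.5762 -0.0284  0.012 ]
[557.1 250.6] 66 [0.567 0.211 0.012]
[281.9 299.4] 279 [ 0.6137 -0.0259  0.012 ]
[282.8 344.2] 2706 [ 0.6602 -0.025   0.012 ]
```

View pics/w7.png

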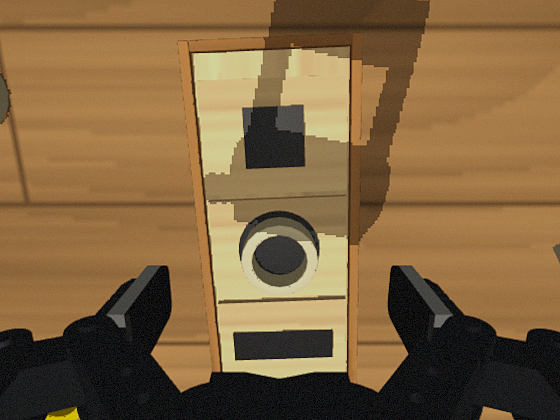

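The collar stands on the round outline, centre about (279,257), with a thin dark margin visible. I measure the offset, then go to the plug.

```bash
python3 - <<'E'
from h import *
W=imaging.grab_frame("wrist"); h=cv2.cvtColor(W["frame"],cv2.COLOR_BGR2HSV)
for v in range(206,300,2): print(v,h[v,279].tolist(),end=' ')
print(); 
for u in list(range(234,246))+list(range(313,324)): print(u,h[258,u].tolist(),end=' ')
for v in (226,227,292,293,294): print(v,on(W,(279,v),.036).round(4))
E
```

```text
206 [18, 121, 137] 208 [19, 108, 142] 210 [18, 117, 151] 212 [30, 51, 30] 214 [72, 36, 35] 216 [160, 44, 35] 218 [24, 92, 86] 220 [24, 69, 92] 222 [24, 85, 90] 224 [25, 83, 89] 226 [22, 74, 124] 228 [23, 77, 145] 230 [24, 78, 141] 232 [21, 77, 142] 234 [21, 81, 139] 236 [20, 60, 77] 238 [0, 8, 63] 240 [17, 31, 58] 242 [20, 27, 56] 244 [165, 19, 55] 246 [0, 25, 52] 248 [40, 14, 55] 250 [36, 25, 52] 252 [12, 22, 57] 254 [0, 24, 53] 256 [100, 14, 56] 258 [53, 18, 58] 260 [155, 30, 51] 262 [18, 22, 58] 264 [17, 32, 56] 266 [9, 36, 50] 268 [0, 21, 60] 270 [128, 20, 50] 272 [165, 13, 39] 274 [75, 48, 32] 276 [19, 91, 87] 278 [20, 78, 95] 280 [23, 81, 88] 282 [22, 89, 86] 284 [23, 87, 85] 286 [21, 86, 80] 288 [32, 49, 205] 290 [28, 52, 209] 292 [26, 61, 208] 294 [24, 62, 209] 296 [23, 67, 208] 298 [23, 107, 176] 
234 [26, 80, 210] 235 [26, 83, 209] 236 [26, 83, 209] 237 [26, 80, 214] 238 [25, 84, 218] 239 [27, 93, 192] 240 [115, 118, 28] 241 [22, 82, 134] 242 [23, 67, 212] 243 [23, 63, 213] 244 [25, 58, 211] 245 [25, 57, 212] 313 [25, 60, 212] 314 [25, 55, 212] 315 [26, 59, 212] 316 [22, 67, 210] 317 [20, 74, 144] 318 [26, 84, 128] 319 [26, 81, 215] 320 [26, 79, 215] 321 [27, 79, 209] 322 [26, 79, 210] 323 [26, 80, 210] 226 [ 0.5359 -0.0283  0.036 ]
227 [ 0.5367 -0.0283  0.036 ]
292 [ 0.5925 -0.0284  0.036 ]
293 [ 0.5935 -0.0284  0.036 ]
294 [ 0.5944 -0.0284  0.036 ]
```

The collar sits at (566.8,−28.3) against its outline at (565.1,−28.8). That is within 2 mm with clear margins, so I leave it. On to the plug.

```bash
python3 -m pendant '[[[0,0,0,-0.03,0.22,0,1],[0,0,0,-0.03,0.22,0,1],[0,0,0,-0.03,0.22,0,1],[0,0,0,-0.03,0.22,0,1],[0,0,0,-0.03,0.22,0,1],[0,0,0,-0.03,0.22,0,1],[0,0,0,-0.04,0.22,0,1],[0,0,0,-0.04,0.22,0,1],[0,0,0,0,0,0,1],[0,0,0,0,0,0,1]]]'; python3 - <<'E'
from h import *
print(manip.state()["joint_pos"].round(2))
W=imaging.grab_frame("wrist"); h=cv2.cvtColor(W["frame"],cv2.COLOR_BGR2HSV); u=proj(W,[.497,.41,.06]).astype(int); print(h[u[1],u[0]])
for v in(120,160,190): print(look("round",(.497,.41),.06,"w8",105,v))
for v in(120,160,190): print(look("rect",(.575,.24),.03,None,105,v))
E
```

```text
time: 17.55
tool_pos: [0.4498, 0.4107, 0.1241]
tool_rot: [-0.0, 0.707, 0.707, -0.001]
contact_force: [-0.4, 0.2, 0.8]
gripper_width: 1.003
[ 0.62  0.07  1.71 -0.    1.36 -0.95]
[ 21  80 153]
(array([496.8, 412.3]), array([34.2, 34.3]), array([278., 270.]), array([281., 269.]))
(array([500.2, 412.5]), array([25.2, 30.4]), array([279., 269.]), array([284., 281.]))
(array([499.5, 412.3]), array([26.4, 30.8]), array([279., 268.]), array([284., 281.]))
(array([560.8, 234.1]), array([ 8.2, 40.4]), 32.3, array([ 84., 336.]), array([ 74., 320.]))
(array([560.6, 234. ]), array([ 8.1, 39.7]), 33.8, array([ 84., 336.]), array([ 74., 320.]))
(array([560.9, 233.9]), array([ 7.6, 39.4]), 33.1, array([ 84., 336.]), array([ 74., 320.]))
```

View pics/w8.png

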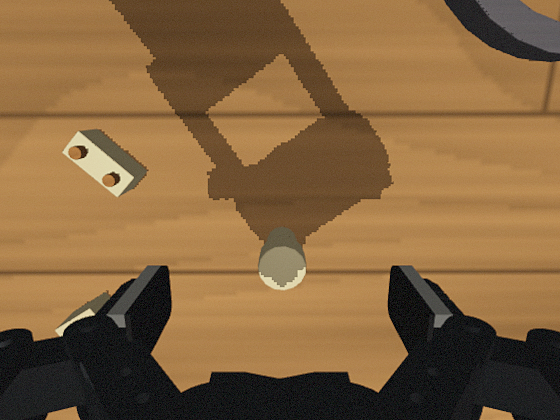

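The plug stands at (282,269), upright and clear of the fingers. The short rib (105,163) and the block edge (75,320) are well away.

```bash
python3 -m pendant '[[[0,0,0,0.1,0.004,0,1],[0,0,0,0.088,0,0,1],[0,0,0,0,0,-0.15,1],[0,0,0,0,0,-0.15,1],[0,0,0,0,0,-0.15,1],[0,0,0,0,0,-0.06,1],[0,0,0,0,0,-0.014,1],[0,0,0,0,0,0,0.7],[0,0,0,0,0,0,0.5],[0,0,0,0,0,0,0.3],[0,0,0,0,0,0,0],[0,0,0,0,0,0,0],[0,0,0,0,0,0,0],[0,0,0,0,0,0,0]]]'
```

```text
time: 19.65
tool_pos: [0.4982, 0.4126, -0.0033]
tool_rot: [0.0, 0.708, 0.707, 0.001]
contact_force: [-0.2, -1.1, 6.4]
gripper_width: 0.401
```

```bash
python3 -m pendant '[[[0,0,0,0,0,0.12,0],[0,0,0,0,0,0.12,0],[0,0,0,0,0,0.12,0],[0,0,0,0.034,-0.22,0,0],[0,0,0,0.034,-0.22,0,0],[0,0,0,0.034,-0.22,0,0],[0,0,0,0.034,-0.22,0,0],[0,0,0,0.034,-0.22,0,0],[0,0,0,0.034,-0.22,0,0],[0,0,0,0.034,-0.22,0,0],[0,0,0,0.034,-0.22,0,0],[0,0,0,0,0,0,0],[0,0,0,0,0,0,0]]]'; python3 - <<'E'
from h import *
s=manip.state(); zt=s["tool_pos"][2]+.0033+.060; print(zt)
W=imaging.grab_frame("wrist"); cv2.imwrite("pics/w9.png",W["frame"]); print(proj(W,[.5667,-.0285,zt]),proj(W,[.5667,-.0285,.036]))
E
```

```text
time: 21.28
tool_pos: [0.5649, -0.0277, 0.0846]
tool_rot: [-0.0, 0.708, 0.706, -0.0]
contact_force: [0.1, 0.3, -0.7]
gripper_width: 0.403
0.14786268884512693
[274.69672358 307.22909667] [276.8099007  216.78884951]
```

View pics/w9.png

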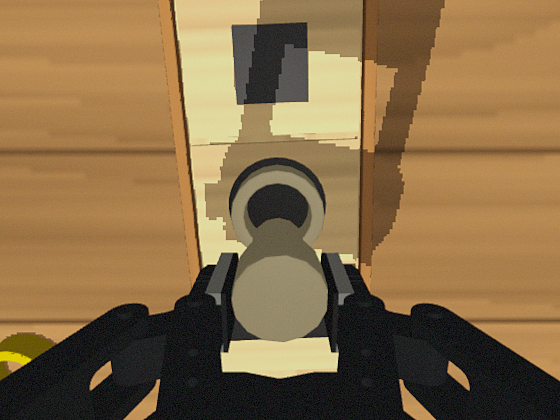

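The plug head is held upright, its top centred at about (279.5,294), with the collar beneath at (278,205). A small correction in +x and −y, then down.

```bash
python3 -m pendant '[[[0,0,0,0.012,-0.006,0,0],[0,0,0,0,0,-0.12,0],[0,0,0,0,0,-0.1,0],[0,0,0,0,0,-0.05,0],[0,0,0,0,0,-0.02,0],[0,0,0,0,0,0,0]]]'; python3 -m pendant '[[[0,0,0,0,0,-0.006,0],[0,0,0,0,0,0,0]]]'|sed -n '2p;4p'
```

```text
time: 22.08
tool_pos: [0.5686, -0.0293, 0.0129]
tool_rot: [0.0, 0.707, 0.707, 0.0]
contact_force: [0.2, 0.1, -0.0]
gripper_width: 0.401
tool_pos: [0.5687, -0.0296, 0.0116]
contact_force: [-0.6, -0.2, -0.7]
```

```bash
python3 -m pendant '[[[0,0,0,0,0,-0.006,0],[0,0,0,0,0,0,0]]]'|sed -n '2p;4p'; python3 -m pendant '[[[0,0,0,0,0,-0.004,0],[0,0,0,0,0,0,0]]]'|sed -n '2p;4p'
```

```text
tool_pos: [0.5682, -0.0295, 0.0094]
contact_force: [-0.1, 0.3, -1.0]
tool_pos: [0.5684, -0.0295, 0.0087]
contact_force: [-1.7, -0.7, 1.8]
```

```bash
python3 -m pendant '[[[0,0,0,0,0,-0.002,0.5],[0,0,0,0,0,0,0.7],[0,0,0,0,0,0,1],[0,0,0,0,0,0,1],[0,0,0,0,0,0.1,1],[0,0,0,0,0,0.2,1],[0,0,0,-0.1,0,0.2,1],[0,0,0,-0.1,0,0.05,1],[0,0,0,0,0,0,1],[0,0,0,0,0,0,1]]]'; python3 - <<'E'
from h import *
W=imaging.grab_frame("wrist"); cv2.imwrite("pics/w10.png",W["frame"]); print(proj(W,[.5667,-.0285,.072]),proj(W,[.5667,-.0285,.036]))
print(proj(W,[.5667+.018,-.0285,.072]),proj(W,[.5667-.018,-.0285,.072]),proj(W,[.5667,-.0285+.018,.072]))
E
```

```text
time: 24.08
tool_pos: [0.5181, -0.0294, 0.1445]
tool_rot: [-0.0, 0.708, 0.707, -0.0]
contact_force: [-0.1, -1.3, -0.2]
gripper_width: 0.999
[279.53065458 266.9339599 ] [279.5318551  248.94416907]
[279.55848402 288.53302935] [279.50183209 244.56415996] [303.42084096 266.91170677]
```

View pics/w10.png

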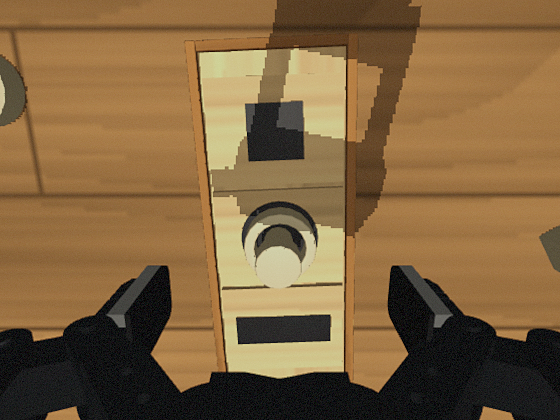

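The plug head is at (279,266) against a predicted (279.5,267), so it is centred in the collar and upright. Next the block.

```bash
python3 -m pendant '[[[0,0,0,0,0.22,0,1],[0,0,0,0,0.22,0,1],[0,0,0,0.01,0.22,0,1],[0,0,0,0.01,0.22,-0.04,1],[0,0,0,0.01,0.2,-0.04,1],[0,0,0,0,0,0,1],[0,0,0,0,0,0,1]]]'; python3 - <<'E'
from h import *
for s,v in((100,130),(110,170),(105,190)): print(look("rect",(.575,.24),.03,"w11",s,v))
T=imaging.grab_frame("top"); m=min(blobs(cream(T["frame"]),40),key=lambda b:np.hypot(*(b[0]-[176,182])))[2]
E
```

```text
time: 25.0
tool_pos: [0.5255, 0.2403, 0.124]
tool_rot: [-0.0, 0.707, 0.707, -0.001]
contact_force: [-0.1, 0.2, 0.7]
gripper_width: 1.0
(array([574.4, 242.6]), array([39.8, 40.1]), 32.2, array([278., 257.]), array([281., 256.]))
(array([574.6, 242.5]), array([39.6, 39.9]), 32.1, array([279., 256.]), array([285., 263.]))
(array([574.6, 242.4]), array([39. , 39.4]), 32.4, array([279., 256.]), array([286., 262.]))
```

```bash
python3 -m pendant '[[[0,0,0.045,0.1,0.006,0,1],[0,0,0.045,0.096,0,0,1],[0,0,0.045,0,0,-0.05,1],[0,0,0.044,0,0,-0.05,1],[0,0,0,0,0,-0.15,1],[0,0,0,0,0,-0.15,1],[0,0,0,0,0,-0.15,1],[0,0,0,0,0,-0.05,1],[0,0,0,0,0,-0.016,1],[0,0,0,0,0,0,1]]]'
```

```text
time: 26.45
tool_pos: [0.576, 0.2422, -0.027]
tool_rot: [0.001, 0.484, 0.875, 0.001]
contact_force: [0.4, -0.2, -0.1]
gripper_width: 1.004
```

```bash
python3 -m pendant '[[[0,0,0,-0.004,0,-0.006,0.8],[0,0,0,0,0,0,0.6],[0,0,0,0,0,0,0.4],[0,0,0,0,0,0,0],[0,0,0,0,0,0,0],[0,0,0,0,0,0,0],[0,0,0,0,0,0,0]]]'
```

```text
time: 27.32
tool_pos: [0.5745, 0.2423, -0.0292]
tool_rot: [0.001, 0.484, 0.875, 0.001]
contact_force: [0.5, 0.2, 5.4]
gripper_width: 0.455
```

```bash
python3 -m pendant '[[[0,0,0,0,0,0.12,0],[0,0,0,0,0,0.12,0],[0,0,-0.0415,-0.16,-0.12,0,0],[0,0,-0.0415,-0.16,-0.12,0,0],[0,0,-0.0415,-0.098,-0.2,0,0],[0,0,-0.0415,0,-0.22,0,0],[0,0,0,0,-0.22,0,0],[0,0,0,0,-0.221,0,0],[0,0,0,0,0,0,0],[0,0,0,0,0,0,0]]]'; python3 - <<'E'
from h import *
W=imaging.grab_frame("wrist"); z=manip.state()["tool_pos"][2]+.0292+.03
h=cv2.cvtColor(W["frame"],cv2.COLOR_BGR2HSV); cv2.imwrite("pics/w12.png",W["frame"])
u=proj(W,[.47,-.033,z]).astype(int); print(z,u,[h[u[1]+a,u[0]+b].tolist() for a,b in((-30,-30),(-30,30),(30,30),(30,-30))])
for s,v in((95,125),(90,120)):
    m=(h[...,1]<s)&(h[...,2]>v); yy,xx=np.mgrid[:420,:560]; m&=(abs(xx-u[0])<75)&(abs(yy-u[1])<75)
    b=max(blobs(m,200),key=lambda b:b[1])[2]; c,_=cv2.findContours(b.astype(np.uint8),0,cv2.CHAIN_APPROX_NONE)
    r=cv2.minAreaRect(np.array([on(W,p,z)[:2] for p in max(c,key=len)[:,0]],np.float32)*1000); print(r)
E
```

```text
time: 28.58
tool_pos: [0.4685, -0.0328, 0.0292]
tool_rot: [-0.001, 0.693, 0.721, -0.0]
contact_force: [-0.2, -0.3, -0.9]
gripper_width: 0.454
0.08845432428197306 [276 300] [[23, 74, 151], [23, 73, 157], [23, 77, 152], [21, 76, 154]]
((475.1767578125, -34.097938537597656), (51.9276008605957, 44.39984130859375), 2.2337050437927246)
((468.6989440917969, -31.929424285888672), (39.15460968017578, 39.56357192993164), 2.2395901679992676)
```

```bash
python3 -m pendant '[[[0,0,0,0.005,-0.003,-0.08,0],[0,0,0,0,0,-0.06,0],[0,0,0,0,0,-0.03,0],[0,0,0,0,0,-0.014,0],[0,0,0,0,0,0,0]]]'|sed -n '2p;4p'; python3 -m pendant '[[[0,0,0,0,0,-0.006,0],[0,0,0,0,0,0,0]]]'|sed -n '2p;4p'
```

```text
tool_pos: [0.4705, -0.0338, -0.0161]
contact_force: [-0.0, 0.3, 0.1]
tool_pos: [0.4709, -0.0341, -0.0172]
contact_force: [0.2, 0.6, 0.5]
```

```bash
python3 -m pendant '[[[0,0,0,-0.002,0.003,-0.004,0],[0,0,0,0,0,0,0]]]'|sed -n '2p;4p'; python3 -m pendant '[[[0,0,0,0,0,0,0.6],[0,0,0,0,0,0,0.8],[0,0,0,0,0,0,1],[0,0,0,0,0,0,1],[0,0,0,0,0,0.1,1],[0,0,0,0,0,0.2,1],[0,0,0,-0.1,0,0.2,1],[0,0,0,-0.1,0,0.1,1],[0,0,0,0,0,0,1],[0,0,0,0,0,0,1]]]'; python3 - <<'E'
from h import *
for s,v in((90,125),(95,110)): print(look("rect",(.47,-.033),.042,"w13",s,v))
E
```

```text
tool_pos: [0.4709, -0.0342, -0.0172]
contact_force: [-1.9, -2.5, 5.6]
time: 31.0
tool_pos: [0.4197, -0.0331, 0.1302]
tool_rot: [-0.001, 0.693, 0.721, -0.0]
contact_force: [-0.1, -0.3, 0.1]
gripper_width: 0.999
(array([473.5, -32.4]), array([ 53.4, 104.4]), 3.9, array([276., 260.]), array([276., 266.]))
(array([459.9, -33.1]), array([ 84.3, 104.6]), 2.9, array([276., 261.]), array([273., 264.]))
```

```bash
python3 - <<'E'
from h import *
for s,v in((70,125),(75,125),(65,120)): print(look("rect",(.47,-.033),.042,None,s,v))
W=imaging.grab_frame("wrist");h=cv2.cvtColor(W["frame"],cv2.COLOR_BGR2HSV);u=proj(W,[.47,-.033,.042]).astype(int)
print(u); print([h[v,u[0]+8].tolist() for v in range(u[1]-50,u[1]+40,4)]); print([h[u[1]+8,x].tolist() for x in range(u[0]-40,u[0]+44,4)])
E
python3 -m pendant '[[[0,0,0,0,-0.2,0,1],[0,0,0,0,-0.2,0,1],[0,0,0,0,-0.22,0,1],[0,0,0,0,-0.22,0,1],[0,0,0,0.02,-0.2,0,1],[0,0,0,0.06,-0.2,0,1],[0,0,0,0.06,-0.2,0,1],[0,0,0,0,0,0,1],[0,0,0,0,0,0,1]]]'; python3 - <<'E'
from h import *
for s,v in((100,130),(110,170),(105,190)): print(look("rect",(.5035,-.397),.03,"w14",s,v))
E
```

```text
(array([471.3, -33.4]), array([38.7, 39.7]), 2.3, array([276., 261.]), array([275., 262.]))
(array([471.3, -33.4]), array([38.7, 39.9]), 2.3, array([276., 261.]), array([275., 262.]))
(array([471. , -33.4]), array([37.9, 39.7]), 2.3, array([276., 261.]), array([275., 262.]))
[275 260]
[[18, 117, 142], [18, 118, 141], [18, 116, 132], [16, 110, 65], [124, 51, 35], [24, 83, 92], [19, 81, 94], [24, 81, 82], [27, 51, 218], [27, 53, 213], [27, 54, 212], [27, 53, 212], [26, 55, 214], [25, 65, 173], [27, 51, 223], [26, 56, 213], [26, 57, 213], [26, 56, 213], [25, 59, 212], [26, 83, 212], [26, 80, 213], [26, 78, 221], [18, 131, 80]]
[[25, 86, 214], [24, 86, 213], [25, 85, 214], [24, 84, 212], [22, 61, 175], [26, 56, 213], [26, 55, 214], [26, 57, 213], [26, 55, 214], [15, 160, 164], [15, 170, 162], [14, 160, 169], [26, 53, 215], [26, 57, 214], [24, 56, 214], [25, 55, 213], [25, 59, 211], [24, 72, 92], [25, 87, 211], [25, 85, 213], [25, 84, 212]]
time: 32.42
tool_pos: [0.4547, -0.3926, 0.1304]
tool_rot: [-0.001, 0.693, 0.721, 0.0]
contact_force: [0.3, -0.1, 0.3]
gripper_width: 1.0
(array([ 503.2, -396.8]), array([83.7, 22.3]), 12.9, array([270., 253.]), array([270., 250.]))
(array([ 505.6, -396.3]), array([79.1, 22.2]), 12.9, array([270., 252.]), array([270., 257.]))
(array([ 505.2, -396.4]), array([79.3, 21.9]), 13.0, array([270., 252.]), array([270., 256.]))
```

The block is at (471.2,−33.4), 2.3°, within about 1 mm of its outline. The rib measures 83.7×22.3 mm at (503.2,−396.8), 12.9°, so it is the long one. Gripping it.

```bash
python3 -m pendant '[[[0,0,0.03,0.1,-0.012,0,1],[0,0,0.029,0.094,0,0,1],[0,0,0,0,0,-0.1,1],[0,0,0,0,0,-0.15,1],[0,0,0,0,0,-0.15,1],[0,0,0,0,0,-0.15,1],[0,0,0,0,0,-0.06,1],[0,0,0,0,0,-0.028,1],[0,0,0,0,0,0,1]]]'
```

```text
time: 33.7
tool_pos: [0.5041, -0.3966, -0.027]
tool_rot: [0.001, 0.623, 0.782, -0.0]
contact_force: [-0.6, -0.1, 0.9]
gripper_width: 1.0
```

```bash
python3 -m pendant '[[[0,0,0,-0.003,0,-0.006,0.7],[0,0,0,0,0,0,0.5],[0,0,0,0,0,0,0.3],[0,0,0,0,0,0,0],[0,0,0,0,0,0,0],[0,0,0,0,0,0,0],[0,0,0,0,0,0,0],[0,0,0,0,0,0,0]]]'
```

```text
time: 34.7
tool_pos: [0.5031, -0.3967, -0.029]
tool_rot: [0.001, 0.623, 0.782, -0.0]
contact_force: [0.5, 0.3, 4.1]
gripper_width: 0.245
```

```bash
python3 -m pendant '[[[0,0,0,0,0,0.12,0],[0,0,0,0,0,0.12,0],[0,0,-0.051,0.07,0.1,0.12,0],[0,0,-0.051,0.07,0.14,0,0],[0,0,-0.051,0.07,0.14,0,0],[0,0,-0.051,0.07,0.14,0,0],[0,0,-0.051,0.07,0.14,0,0],[0,0,-0.051,0.07,0.14,0,0],[0,0,-0.051,0.07,0.14,0,0],[0,0,-0.051,0.07,0.14,0,0],[0,0,-0.051,0.068,0.14,0,0],[0,0,-0.05,0,0.14,0,0],[0,0,-0.05,0,0.125,0,0],[0,0,0,0,0,0,0],[0,0,0,0,0,0,0]]]'; cat > r.py <<'E'
from h import *
import sys
W=imaging.grab_frame("wrist"); s=manip.state(); z=s["tool_pos"][2]+.029+.03; cv2.imwrite("pics/w15.png",W["frame"])
h=cv2.cvtColor(W["frame"],cv2.COLOR_BGR2HSV); u=proj(W,[.66,-.0255,z]).astype(int); print(z,u,s["joint_pos"].round(2))
print([h[u[1]+a,u[0]+b].tolist() for a,b in((0,0),(-30,0),(30,0),(-60,0),(60,0))])
for sm,v in((95,125),(85,120),(70,120)):
    m=(h[...,1]<sm)&(h[...,2]>v)&(h[...,2]<235)
    for b in blobs(m,300):
        c,_=cv2.findContours(b[2].astype(np.uint8),0,cv2.CHAIN_APPROX_NONE)
        r=cv2.minAreaRect(np.array([on(W,p,z)[:2] for p in max(c,key=len)[:,0]],np.float32)*1000)
        if 15<min(r[1])<40 and max(r[1])<120: print(np.round(r[0],1),np.round(r[1],1),round(r[2],1),b[0].round())
E
python3 r.py
```

```text
time: 36.58
tool_pos: [0.659, -0.0253, 0.0594]
tool_rot: [0.0, 1.0, 0.02, -0.001]
contact_force: [-0.6, 0.0, -0.7]
gripper_width: 0.244
0.11864657548470553 [281 299] [-0.15  0.24  1.63 -0.    1.27 -0.19]
[[23, 77, 146], [22, 75, 147], [22, 82, 147], [16, 181, 97], [14, 156, 75]]
[683.3  29.8] [16.  20.5] 2.3 [361. 148.]
[618.   27.1] [26.3 18.5] 2.4 [167. 149.]
[658.9 -20.7] [21.5 75.8] 2.2 [280. 277.]
[682.3  -3.6] [20.8 35.8] 2.4 [353. 248.]
[610.5  -5.4] [31.9 55.3] 36.1 [152. 242.]
[658.8 -20.7] [21.5 75.8] 2.3 [279. 277.]
[587.7  -9.3] [34.4 34.5] 0.1 [ 80. 253.]
[682.4  -5. ] [20.8 24.9] 2.4 [349. 247.]
```

```bash
python3 -m pendant '[[[0,0,0,0.005,-0.002,-0.12,0],[0,0,0,0,0,-0.1,0],[0,0,0,0,0,-0.05,0],[0,0,0,0,0,-0.026,0],[0,0,0,0,0,0,0]]]'|sed -n '2,4p'; python3 -m pendant '[[[0,0,0,0,0,-0.006,0],[0,0,0,0,0,0,0]]]'|sed -n '2p;4p'
```

```text
tool_pos: [0.6611, -0.0258, -0.0134]
tool_rot: [0.0, 1.0, 0.02, 0.0]
contact_force: [-0.3, -0.3, 0.2]
tool_pos: [0.6615, -0.0255, -0.0143]
contact_force: [-0.5, 0.8, -0.6]
```

```bash
python3 -m pendant '[[[0,0,0,-0.003,0,-0.008,0],[0,0,0,0,0,0,0]]]'|sed -n '2p;4p'; python3 -m pendant '[[[0,0,0,0,0,-0.005,0],[0,0,0,0,0,0,0]]]'|sed -n '2p;4p'
```

```text
tool_pos: [0.6603, -0.0255, -0.0169]
contact_force: [0.2, -0.2, -0.2]
tool_pos: [0.6603, -0.0255, -0.017]
contact_force: [-3.6, 0.6, 7.4]
```

```bash
python3 -m pendant '[[[0,0,0,0,0,0,0.35],[0,0,0,0,0,0,0.45],[0,0,0,0,0,0,0.45],[0,0,0,0,0,0,0.45],[0,0,0,0,0,0.1,0.45],[0,0,0,0,0,0.2,0.45],[0,0,0,0,0,0.2,1],[0,0,0,0,0.15,0.2,1],[0,0,0,-0.15,0.2,0.2,1],[0,0,0,-0.2,0,0.1,1],[0,0,0,0,0,0,1],[0,0,0,0,0,0,1]]]'; python3 - <<'E'
from h import *
W=imaging.grab_frame("wrist"); cv2.imwrite("pics/w16.png",W["frame"])
for k,p,z in(("rect",(.66,-.0255),.042),("rect",(.47,-.033),.042),("round",(.5667,-.0285),.072)):
    for s,v in((70,125),(95,110)): print(look(k,p,z,None,s,v))
for b in blobs(dark(W["frame"],100),100,3000): 
    p=on(W,b[0],.012); 
    if .4<p[0]<.72 and abs(p[1])<.1: print(b[0].round(),b[1],p.round(4))
E
```

```text
time: 39.5
tool_pos: [0.581, 0.051, 0.2205]
tool_rot: [0.0, 1.0, 0.02, 0.0]
contact_force: [0.3, 0.2, -0.9]
gripper_width: 0.997
(array([660.3, -25.4]), array([21.5, 82.7]), 2.2, array([352., 252.]), array([352., 249.]))
(array([673. , -12.2]), array([ 77.9, 107.6]), 2.3, array([352., 252.]), array([366., 240.]))
(array([471.3, -33.6]), array([39.1, 38.5]), 2.3, array([171., 252.]), array([173., 251.]))
(array([488. , -20.6]), array([ 75.3, 105.7]), 2.3, array([171., 252.]), array([191., 240.]))
(array([567.8, -15.2]), array([52. , 58.5]), array([262., 263.]), array([263., 253.]))
(array([577.1, -12.4]), array([71.4, 95.6]), array([262., 263.]), array([276., 247.]))
[341. 232.] 756 [ 0.6532 -0.0144  0.012 ]
[262. 224.] 566 [ 0.5641 -0.0082  0.012 ]
[183. 234.] 762 [ 0.4754 -0.024   0.012 ]
[263. 242.] 672 [ 0.5656 -0.0298  0.012 ]
```

View pics/w16.png

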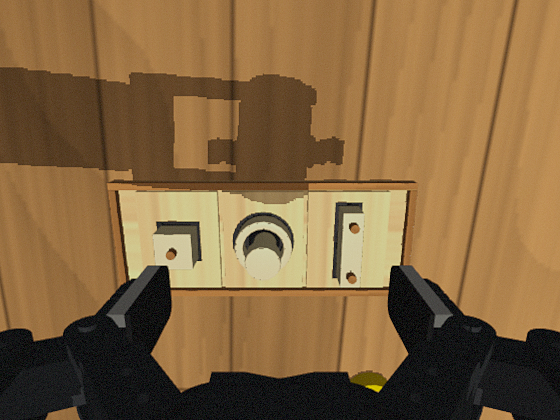

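The last picture shows the block (173,251), the collar with the plug inside (263,245), and the rib (352,249) all upright on their outlines. I check the bystanders in the top view, then hand in.

```bash
python3 - <<'E'
from h import *
f=imaging.grab_frame("top")
for c,a,m in blobs(cream(f["frame"]),40,3000): print(c.round(1),a)
print([c.round(1) for c,a,m in blobs(dark(f["frame"]),100,2000)])
print(manip.job_done())
E
```

```text
[292.5 147.2] 155
[289.6 184.5] 304
[288.7 224. ] 276
[386.4 238.6] 486
[162.3 243.2] 166
[440.4 305.2] 258
[293.4 377.6] 56
[array([241.1, 140.4]), array([248.7, 157.2]), array([ 52.8, 313.8]), array([285.3, 406.2])]
the job is handed in; nothing more can be done
None
```

```bash
python3 - <<'E'
from h import *
f=imaging.grab_frame("top")["frame"]; o=cv2.imread("pics/top0.png")
a,b=o[130:185,405:465],f[130:185,405:465]; print(cv2.absdiff(a,b).mean()); print([ (c.round(1),k) for c,k,_ in blobs(dark(b,75),30)],[ (c.round(1),k) for c,k,_ in blobs(dark(a,75),30)])
E
```

```text
the job is handed in; nothing more can be done
```

All four pieces are packed, and the job is handed in at about 40 s on the robot's clock. I gripped the collar, plug, block and long rib in that order. After each placing I measured it with the wrist camera:

| Piece | Measured position | Against its outline |
|---|---|---|
| Collar | (566.8, −28.3) mm | about 1.7 mm off in x, 0.5 mm in y |
| Plug | standing upright in the collar's hole | within about 1 mm of the collar's centre |
| Block | (471.2, −33.4) mm, turned 2.3° | about 1 mm off, in line |
| Long rib | (660.3, −25.4) mm, turned 2.2° | within about 0.5 mm, in line |

The tray is turned about 2.3° from the x axis, so I set the block and rib to match it.

**What went wrong or disagreed:**
- **Missed first grasp:** the first close on the collar passed over it. A touch on the bench then showed the shut fingertips about 37 mm above the reported TCP, so I used that offset from then on. The ring had not moved.
- **Fingers touched the bench once:** this was during that probe, at about 2.4 N.
- **Last collar check in poor light:** the final wrist mask gave unusable numbers for the collar and plug. Their positions above come from the earlier measurements; the last picture shows them upright in place.

**Other objects:** in the top view just before hand-in, the disc, the short rib and a pale blob on the brush were within 0.3 pixel of where they started. The black ring was missing from that view's dark mask, and I could not recheck it after hand-in. I never gripped it or brought the fingers close to it. I did not check the yellow ring separately.

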